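# Bring a mounted sample under the inspection lens on a notched slide rail

### The job

Set the black sample puck down into the round nest on the rail's carriage while the carriage is still at its loading end. Then lift the sprung release bar, slide the carriage along with the bar held up, and let the bar go so that it catches fully in the notch that puts the sample nearest to under the lens. If it has not dropped in, feel for the notch with light pushes and stop when it catches; never force the bolt against the notches (30 N is far too much). Do not knock the lens stand or move the other things on the bench.

Things in the scene. Friction and masses are not known exactly. Their poses are not given: they have to be found in the camera images.
- rail: Dark metal base plate, 144 mm deep (x -78 to 66) x 320 mm long (y) x 10 mm thick, with a steel guide along it; fixed to the bench. Origin: halfway along its length, at bench level, 25 mm in front (-x) of the guide's centre line; z up, y along the rail from the loading end toward the lens end. Along its front lies the toothed strip.
- notch_row (a point): Point on the rail, 64 mm in front of the rail's origin, height of the strip's flat tooth tops (23 mm). Toothed steel strip: first one long gap for the loading end, then 7.8 mm wide, 7 mm deep notches every 25 mm with 17 mm flat teeth between. The strip is slotted for adjustment: its place along y is off by up to 8 mm either way, unmeasured; nominal catches at carriage 0.041, 0.066 ... 0.216.
- carriage: Aluminium carriage, 80 mm along the rail, top face 38 mm above the bench; runs along the rail's y on the guide and carries nest and release bar. Its axes are those of the rail; origin at bench level, 25 mm in front (rail -x) of the nest's centre. About 2 N of sliding friction.
- carriage_slide (a joint): Travel of the carriage along the rail's +y in m, 0 to 0.215; it starts near 0 (loading end).
- nest (a point): Centre of the nest's floor on the carriage, 38 mm above the bench; the nest is a ring, inner diameter 35 mm, outer 47 mm, 7 mm high. Axes are those of the rail.
- lug (a point): Point in the release bar's grip lug, an upright black ribbed block, 24 (rail x) x 12 (rail y) x 44 mm high, pinched across its 12 mm. The point is on its centre line, 12 mm below its top, 62 mm above the bench with the bar down, 125 mm in front (rail -x) of the nest's centre. The bar's cross rod runs along y under it, boss top 40 mm above the bench. Axes tilt with the bar.
- bar_lift (a joint): Angle of the release bar, rad: 0 = fully down in a notch or the loading gap, about 0.14 = bolt resting on a tooth top, above 0.18 clear of the teeth, 0.40 = upper stop. Damped spring: about 2 N at the lug when down, 3 N lifted. Let go on a tooth top, it drags along it (6 to 8 N push in all) and drops by itself when a notch comes under the bolt.
- release_bar: Steel bail on the carriage's front, with the lug on its cross rod. Origin on its hinge pin, which runs along the rail's y, 32 mm above the bench and 80 mm behind (rail +x of) the lug; lifting the lug swings it up and slightly back. Its bolt, 6 mm wide along y, hangs 42 mm in front of the pin, at the same y as lug and nest.
- lens_stand: Post stand, fixed, behind the rail, with an arm that holds a lens, 36 mm in diameter, nose down over the rail. Origin: on the lens's axis at bench level; axes are those of the rail. Lens nose 100 mm above the bench, arm and clamp at 146 to 170 mm, camera tube to 213 mm; foot and post lie behind the rail (48 to 120 mm in +x).
- sample_puck: Black round sample puck, 32 mm in diameter, 20 mm high (19 mm to its shoulder), origin at the centre of its underside; stands loose on the bench to the right of the rail. It is the only puck.
- adaptor_ring: Bystander: black camera adaptor ring, 52 mm in diameter, 18 mm high, loose; leave alone.
- bnc_tee: Bystander: small metal tee connector, 27 x 36 x 14 mm, loose; leave alone.
- filter_case: Bystander: flat black filter case, 51 x 66 x 20 mm, loose; leave alone.
Mind the look-alikes: they are no part of the job. Leave any orange or turquoise look-alike of the sample_puck alone.

How it is judged (in metres and radians):
On the way, in this order (a step that is already met when the one before it is completed fails the run):
1. the puck sits in the nest, let go, with the carriage still at the loading end and the bar down (horizontal distance between sample_puck and nest below 0.004 m and z of sample_puck in the frame of nest below 0.003 m and angle between sample_puck's own z axis and vertical below 0.1 rad and contact force between the fingers and sample_puck below 0.05 N and value of joint carriage_slide below 0.032 m and value of joint bar_lift below 0.04 rad), for 0.2 s.
2. the bar is held up while the carriage slides away from the loading end (value of joint bar_lift above 0.16 rad and value of joint carriage_slide above 0.06 m), for 0.1 s.
At the end, for the whole second after the job is handed in: The puck sits flat in the nest (within 4 mm of its centre, 3 mm of its floor), the carriage is at rest with the nest within 14.5 mm of the lens axis along the rail, and the release bar is fully down in a notch (below 0.03 rad) and let go (horizontal distance between sample_puck and nest below 0.004 m and z of sample_puck in the frame of nest below 0.003 m and angle between sample_puck's own z axis and vertical below 0.1 rad and value of joint bar_lift below 0.03 rad and y of nest in the frame of lens_stand between -0.0145 and 0.0145 m and velocity of joint carriage_slide between -0.003 and 0.003 m/s and linear speed of sample_puck below 0.01 m/s); the robot touches nothing.
It fails at once if the bolt is pressed against the notched strip with more than 30 N (contact force between rail and carriage above 30 N).
It fails at once if the lens stand is knocked (more than 5 N) (contact force between anything else and lens_stand above 5 N).
It fails at once if a bystander is moved by more than 30 mm (distance of any of adaptor_ring, bnc_tee, filter_case from where it was at the start of the episode above 0.03 m).
It also fails if it takes over 58 s, if anything falls off the work surface, if the arm or the gripper's body presses on something with over 40 N, if the wrist force passes 120 N, or if a joint passes its speed limit or range.

### The arm

A 6-joint arm with a two-finger parallel gripper is mounted at the origin on a cart in front of the work surface, level with it; the furniture and walls round the work are solid. World frame = base frame: x ahead of the robot, y to its left, z up, the work surface at z = 0. Lengths are in m, angles in degrees, forces in N, time in s.
With the tool pointing down it reaches from about 0.4 to 0.825 m from the base axis. Payload 7 kg.
Tool frame: the origin (TCP) lies on the centre line of the jaws, within the pads' length; the fingertips stand 22 mm ahead of it and the grasp point (between the pads) lies 3 mm ahead of it; z points along the fingers, y is the line along which they close (so a half turn about z gives the same grasp; the last joint's range is limited). The gripper opens to 88 mm and grips with 3 to 60 N. Pads are 19 mm wide; open, the fingers measure 130 mm over their backs; the gripper's body (78 mm by 193 mm) begins 47 mm behind the grasp point.
Start: joints at [-60.728, 20.546, 0.682, 0, -70.136, -16.507], TCP at [0.149, -0.658, 0.249] pointing down, gripper open.
Joint ranges: [-176.03, 176.03], [-82.01, 121.73], [-58.28, 71.71], [-173.87, 95.51], [-174.79, -0.11], [-173.66, 173.66]. Speed limits (degrees/s): [136.94, 136.94, 172.46, 180, 180, 180].

### API

Orientations are given as [roll, pitch, yaw] about the fixed x, y, z axes, in that order (R = Rz(yaw) Ry(pitch) Rx(roll)).
In Python, from plant import get_state, cams, r gives the robot as it stands.
- The arm moves only by the tool apply_moves, never from a script. Its argument "targets" is a list of rows, each an object with "dp": the shift along the world's x, y, z in m, a list of three; "yaw": the turn about the world's z in degrees. In form: [{"dp": [x, y, z], "yaw": yaw}, ...]. A call has 1 to 20 rows; each row is the pose to reach, as a shift and turn from the pose commanded when the call began; what a row does not reach only later rows make up. A row lasts 1/12 s, in which the tool goes at most 41.7 mm and 7.16 degrees, less where a joint would pass 70% of its speed; a pose out of reach is approached as far as the arm can. A call with a gripper value outside its range is refused whole. "grip" is the gripper command: -1 is fully open, 1 is shut, values between are in proportion, set as the call begins (left out, the last holds). The fingers move at their own pace and stop on an object; "squeeze" is the grip in N (left out, the last holds). Time passes only in rows, so rows that repeat a pose let the fingers close. It gives the time, the measured TCP pose, the force, the opening and the grip force at its end, in the units of the state.
- get_state(): the state, without advancing time (a new reading comes with each control period).
- cams.capture(name): name is "scene" or "top" or "wrist"; returns a dict with "image" (480x640x3 uint8, red, green, blue), "range_z" (480x640 float32, m along the optical axis (not along the pixel's ray), 0 where there is no reading), "fx", "fy", "cx", "cy" (pixels), "k1" (the pictures are not rectified: a ray, as slopes to the right and down, at radius r is drawn at 1 + k1 r^2 times it, then the intrinsics apply), "R" (3x3) and "t" (3): a world point X has camera coordinates R X + t; the wrist camera has in their place "T_tool_cam" (4x4, takes a point from camera to tool coordinates, whose origin is the TCP and whose axes are the flange's). Camera axes: x right, y down, z forward; pixel columns grow to the right and rows downward; lengths in m; the calibration is good to about 2 mm. A picture is of the moment at which its call begins: read the wrist's pose just before it.
- r.close_job(): hands the job in; it is judged then, once.
The state is a dict: "time_s": time; "joints": joint angles; "qd": joint speeds; "joint_torque": joint torques, N m; "tcp_pos": TCP position; "eef_rot": TCP orientation; "contact_force": force on the tool from outside, world axes, zero at the start; "moment": the same for the moment, N m; "gripper_width": finger opening in m; "gripper_force": force on a finger pad.
Only numpy, scipy, OpenCV 4.12 (cv2) and the standard library are available. Lean on these libraries where they do the work, as an engineer would, in place of code of your own. Each camera call takes 0.05 s, during which the arm holds its last target. There are 200 camera calls.

## Working session

There is one attempt and no reset: what is moved stays moved. The work goes in short steps, Python scripts to look and compute and a tool call to move; the robot and the scene stay as the last step left them, time stands still between calls to the robot, and variables do not carry over. Pictures are saved under pics/ and viewed, at most 10 in all, crops included, and the job is handed in when it is done.

Besides the shell and the picture viewer there is one more tool, called after "Request:" by a JSON object that holds its "op" and its "data". apply_moves: Moves the arm, as the interface text tells. Its arguments: {"type":"object","properties":{"targets":{"type":"array","items":{"type":"object","properties":{"dp":{"type":"array","items":{"type":"number"}},"yaw":{"type":"number"}}}},"grip":{"type":"number"},"squeeze":{"type":"number"}},"required":["targets"]}

```bash
mkdir -p pics; cat > h.py <<'E'
import numpy as np, cv2
from plant import get_state, cams, r
def ray(c,u,v):
    x,y=(u-c['cx'])/c['fx'],(v-c['cy'])/c['fy']
    X,Y=x,y
    for _ in range(20):
        f=1+c['k1']*(X*X+Y*Y); X,Y=x/f,y/f
    return X,Y
def onplane(c,u,v,z):
    X,Y=ray(c,u,v); d=c['R'].T@np.array([X,Y,1.]); o=-c['R'].T@c['t']
    return o+d*(z-o[2])/d[2]
def proj(c,P):
    p=c['R']@np.asarray(P,float)+c['t']; X,Y=p[:2]/p[2]; f=1+c['k1']*(X*X+Y*Y)
    return np.array([c['fx']*X*f+c['cx'],c['fy']*Y*f+c['cy']])
def cloud(c):
    v,u=np.mgrid[:480,:640]; X,Y=ray(c,u.astype(float),v.astype(float)); Z=c['range_z']
    P=np.stack([X*Z,Y*Z,Z],-1)-c['t']; P=P@c['R']; P[Z==0]=np.nan; return P
E
python3 - <<'E'
from h import *
import pickle
for n in('top','scene'):
    c=cams.capture(n); pickle.dump(c,open(n+'.pkl','wb')); cv2.imwrite(f'pics/{n}0.png',c['image'][...,::-1])
    print(n,-c['R'].T@c['t'],c['R'][2],c['fx'],c['k1'])
print(get_state())
E
```

```text
top [ 0.26094101 -0.0043432   1.49368624] [ 0.15233223  0.01336926 -0.98823892] 621.6864335894223 -0.047106263080681006
scene [ 0.67186108 -0.83432207  0.63138676] [-0.16034057  0.82677902 -0.53919139] 508.6088598753784 -0.039291152070309796
{'time_s': 0.1, 'joints': array([-6.07281288e+01,  2.05880049e+01,  6.37234058e-01, -1.69505605e-02,
       -7.01370535e+01, -1.65040215e+01]), 'qd': array([ 0.06856856, -0.12378468,  0.13159924,  0.03114675,  0.02780071,
       -0.03102862]), 'joint_torque': array([-2.06312514e-03, -5.84161663e+01,  2.93751776e+01,  7.01551393e+00,
        1.01268434e-02, -6.25587109e-05]), 'tcp_pos': array([ 0.14901476, -0.65791002,  0.24769764]), 'eef_rot': array([ 1.79911267e+02, -9.67276974e-03, -1.67237914e+02]), 'contact_force': array([0.27254916, 1.05586934, 0.67550721]), 'moment': array([ 0.02155285,  0.01742342, -0.0202419 ]), 'gripper_force': 0.0, 'gripper_width': 0.08762024627241902}
```

View pics/top0.png

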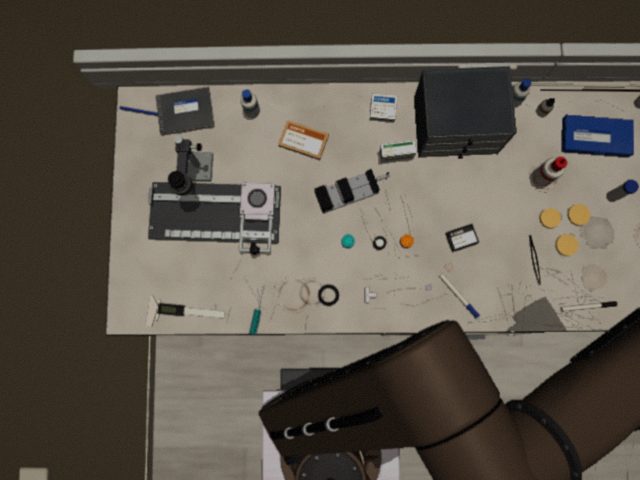

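View pics/scene0.png

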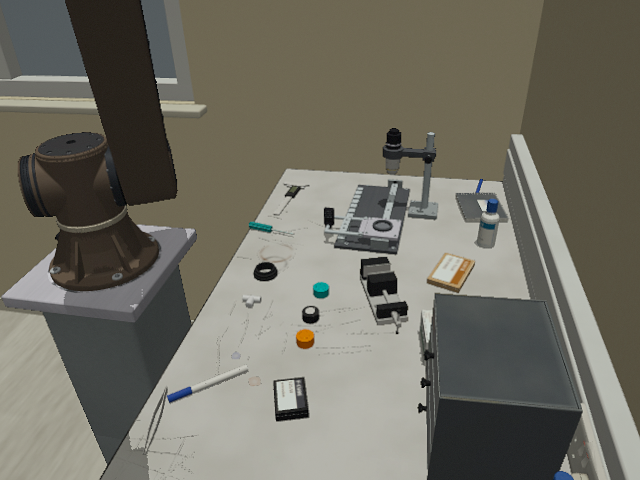

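Top view: the black puck candidate is at (379,242), black with a pale top. Look-alikes are turquoise (348,241), orange (407,241) and the larger adaptor ring (328,295). I choose (379,242). The rail is at (215,212), the nest at (257,198), the lug at (255,248) and the lens at (180,182).

```bash
python3 - <<'E'
from h import *
import pickle
t=pickle.load(open('top.pkl','rb')); s=pickle.load(open('scene.pkl','rb'))
a=cv2.resize(t['image'][130:270,140:300],None,fx=2.9,fy=2.9,interpolation=cv2.INTER_CUBIC)
b=cv2.resize(t['image'][225:260,335:425],None,fx=3.6,fy=3.6,interpolation=cv2.INTER_CUBIC)
d=cv2.resize(s['image'][120:260,310:450],(406,406),interpolation=cv2.INTER_CUBIC)
e=cv2.resize(s['image'][280:350,270:350],None,fx=2.2,fy=2.2,interpolation=cv2.INTER_CUBIC)
M=np.zeros((600,800,3),np.uint8)
a=a[:406,:394]; M[:406,:a.shape[1]]=a; M[:406,394:800]=d; M[410:410+b.shape[0],:b.shape[1]]=b; M[410:410+e.shape[0],400:400+e.shape[1]]=e
cv2.imwrite('pics/m1.png',M[...,::-1])
# puck: dark blob in both views
for c,(u,v),n in((t,(379,242),'top'),(s,(311,314),'scene')):
    g=c['image'].max(2).astype(int); w=18
    sub=g[v-w:v+w,u-w:u+w]; m=(sub<90).astype(np.uint8)
    cs,_=cv2.findContours(m,cv2.RETR_EXTERNAL,cv2.CHAIN_APPROX_NONE); k=max(cs,key=cv2.contourArea)
    x,y,W,H=cv2.boundingRect(k); mo=cv2.moments(k); cu,cv_=mo['m10']/mo['m00']+u-w,mo['m01']/mo['m00']+v-w
    print(n,'puck',cu,cv_,W,H,'z.01',onplane(c,cu,cv_,.010),'z.02',onplane(c,cu,cv_,.02))
P=cloud(t)
for n,(u,v) in dict(puck=(379,242),ring=(328,295),carr=(245,190),nest=(257,198),lug=(254,246),plate=(200,215),lens=(180,182)).items():
    print(n,P[v-1:v+2,u-1:u+2].reshape(-1,3).mean(0).round(4),onplane(t,u,v,.02).round(4))
# plate points: height 5..15mm, dark
z=P[...,2]; g=t['image'].max(2)
m=((z>.004)&(z<.018)&(g<90)); m[:, :145]=0; m[:,290:]=0; m[:175]=0; m[250:]=0
m=cv2.morphologyEx(m.astype(np.uint8),cv2.MORPH_OPEN,np.ones((3,3)))
vv,uu=np.nonzero(m); Q=np.array([onplane(t,u,v,.01) for u,v in zip(uu,vv)])[:,:2]
rc=cv2.minAreaRect(Q.astype(np.float32)); print('plate',rc,cv2.boxPoints(rc).round(4).tolist())
E
```

```text
top puck 379.1016731016731 242.62419562419564 14 14 z.01 [ 0.49462396 -0.12291263  0.01      ] z.02 [ 0.49304894 -0.12211347  0.02      ]
scene puck 310.15468409586055 314.3907044299201 17 18 z.01 [ 0.49911014 -0.1255277   0.01      ] z.02 [ 0.50189022 -0.13693435  0.02      ]
puck [ 0.4947 -0.122   0.0191] [ 0.4946 -0.1219  0.02  ]
ring [ 0.37    0.0015 -0.0006] [0.3685 0.0014 0.02  ]
carr [0.6211 0.199  0.0395] [0.6259 0.2018 0.02  ]
nest [0.6014 0.1701 0.0379] [0.6056 0.1722 0.02  ]
lug [0.4795 0.1718 0.0724] [0.4875 0.1783 0.02  ]
plate [0.5666 0.3125 0.0115] [0.5648 0.3107 0.02  ]
lens [0.5994 0.3161 0.2048] [0.6479 0.3621 0.02  ]
plate ((0.583906352519989, 0.2776395082473755), (0.31840944290161133, 0.16330575942993164), 87.50958251953125) [[0.49540001153945923, 0.12210000306367874], [0.6585999727249146, 0.11500000208616257], [0.6723999977111816, 0.43309998512268066], [0.5091999769210815, 0.44020000100135803]]
```

View pics/m1.png

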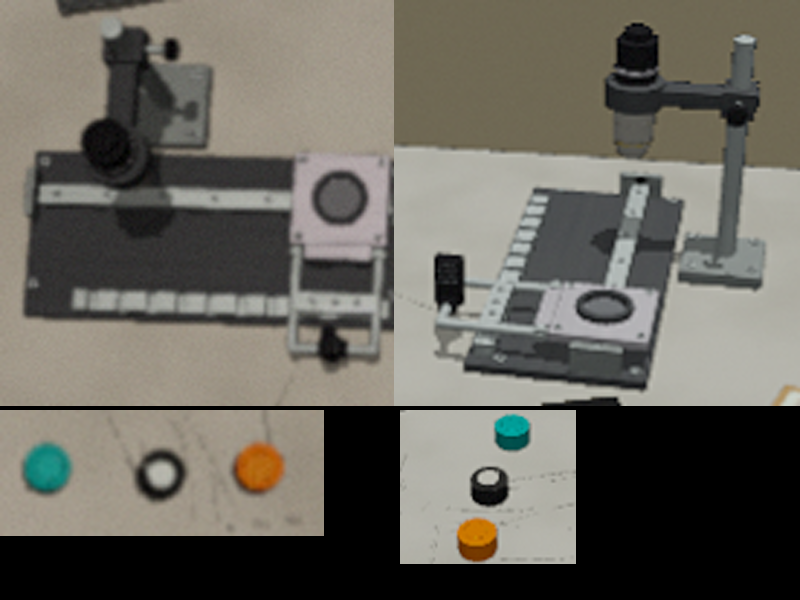

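The crop confirms the choice: a black disc with a pale label, between the turquoise and orange ones. Next I move above it for a closer look.

Request:
{"op": "apply_moves", "data": {"targets": [{"dp": [0.03, 0.04, 0], "yaw": 6}, {"dp": [0.06, 0.09, -0.01], "yaw": 13}, {"dp": [0.345, 0.535, -0.06], "yaw": 77.2}, {"dp": [0.345, 0.535, -0.06], "yaw": 77.2}, {"dp": [0.345, 0.535, -0.06], "yaw": 77.2}, {"dp": [0.345, 0.535, -0.06], "yaw": 77.2}, {"dp": [0.345, 0.535, -0.06], "yaw": 77.2}, {"dp": [0.345, 0.535, -0.06], "yaw": 77.2}, {"dp": [0.345, 0.535, -0.06], "yaw": 77.2}, {"dp": [0.345, 0.535, -0.06], "yaw": 77.2}, {"dp": [0.345, 0.535, -0.06], "yaw": 77.2}, {"dp": [0.345, 0.535, -0.06], "yaw": 77.2}, {"dp": [0.345, 0.535, -0.06], "yaw": 77.2}, {"dp": [0.345, 0.535, -0.06], "yaw": 77.2}, {"dp": [0.345, 0.535, -0.06], "yaw": 77.2}, {"dp": [0.345, 0.535, -0.06], "yaw": 77.2}, {"dp": [0.345, 0.535, -0.06], "yaw": 77.2}, {"dp": [0.345, 0.535, -0.06], "yaw": 77.2}, {"dp": [0.345, 0.535, -0.06], "yaw": 77.2}, {"dp": [0.345, 0.535, -0.06], "yaw": 77.2}], "grip": -1}}

```text
time_s: 1.77
tcp_pos: [0.4935, -0.1241, 0.1886]
eef_rot: [180.0, -0.0, -90.1]
contact_force: [0.9, 0.4, -0.1]
gripper_width: 0.0879
gripper_force: 0.0
```

```bash
cat >> h.py <<'E'
from scipy.spatial.transform import Rotation
def wrist():
    s=get_state(); c=cams.capture('wrist'); T=np.eye(4)
    T[:3,:3]=Rotation.from_euler('xyz',s['eef_rot'],degrees=True).as_matrix(); T[:3,3]=s['tcp_pos']
    W=np.linalg.inv(T@c['T_tool_cam']); c['R'],c['t']=W[:3,:3],W[:3,3]; return s,c
def ground(c,x0,x1,y0,y1,z,ppm=2000):
    "rectified view of plane z: rows = -x, cols = -y"
    xs=np.arange(x1,x0,-1/ppm); ys=np.arange(y1,y0,-1/ppm); X,Y=np.meshgrid(xs,ys,indexing='ij')
    p=np.stack([X,Y,np.full_like(X,z)],-1)@c['R'].T+c['t']; a,b=p[...,0]/p[...,2],p[...,1]/p[...,2]; f=1+c['k1']*(a*a+b*b)
    return cv2.remap(c['image'],(c['fx']*a*f+c['cx']).astype(np.float32),(c['fy']*b*f+c['cy']).astype(np.float32),cv2.INTER_LINEAR)
E
python3 - <<'E'
from h import *
import pickle
s,c=wrist(); pickle.dump((s,c),open('w1.pkl','wb')); print(s['time_s'],s['tcp_pos'],s['eef_rot'],-c['R'].T@c['t'],c['R'][2],c['fx'])
g=c['image'].max(2); m=(g<70).astype(np.uint8)
cs,_=cv2.findContours(m,cv2.RETR_EXTERNAL,cv2.CHAIN_APPROX_NONE)
for k in cs:
    A=cv2.contourArea(k)
    if A>800:
        (u,v),rad=cv2.minEnclosingCircle(k); print(A,u,v,rad,onplane(c,u,v,.01).round(4),onplane(c,u,v,.02).round(4))
print(proj(c,[.4945,-.123,.02]))
cv2.imwrite('pics/w1.png',c['image'][...,::-1])
E
```

```text
1.7667 [ 0.49350054 -0.12411006  0.18857266] [ 1.79986232e+02 -2.54492441e-04 -9.00988219e+01] [ 0.49412161 -0.1951012   0.32481724] [-0.00101529  0.26386904 -0.96455798] 341.67979110012595
942.5 321.5 223.89999389648438 18.106998443603516 [ 0.4983 -0.1228  0.01  ] [ 0.4982 -0.1251  0.02  ]
1366.0 152.86549377441406 234.23565673828125 39.55685806274414 [ 0.6602 -0.113   0.01  ] [ 0.655  -0.1156  0.02  ]
103872.5 319.5 333.5 351.0705871582031 [ 0.501  -0.0063  0.01  ] [ 0.5008 -0.0123  0.02  ]
1102.5 313.89300537109375 9.777939796447754 34.31569290161133 [ 0.5037 -0.3025  0.01  ] [ 0.5034 -0.2991  0.02  ]
7948.5 39.14706039428711 59.5 71.22328186035156 [ 0.7405 -0.2686  0.01  ] [ 0.7326 -0.2662  0.02  ]
[325.55026838 226.11027612]
```

View pics/w1.png

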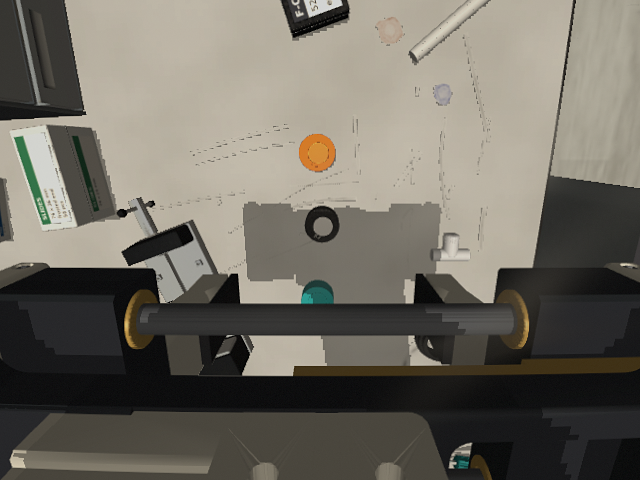

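The wrist view shows the black puck at (321,224), world about (0.498, -0.124). That agrees with the other views to within 4 mm. The jaws close along x, so I descend and grip.

Request:
{"op": "apply_moves", "data": {"targets": [{"dp": [0.004, -0.001, -0.03], "yaw": 0}, {"dp": [0.004, -0.001, -0.06], "yaw": 0}, {"dp": [0.004, -0.001, -0.09], "yaw": 0}, {"dp": [0.004, -0.001, -0.115], "yaw": 0}, {"dp": [0.004, -0.001, -0.135], "yaw": 0}, {"dp": [0.004, -0.001, -0.15], "yaw": 0}, {"dp": [0.004, -0.001, -0.158], "yaw": 0}, {"dp": [0.004, -0.001, -0.158], "yaw": 0}, {"dp": [0.004, -0.001, -0.158], "yaw": 0}]}}

```text
time_s: 2.57
tcp_pos: [0.4982, -0.1249, 0.0309]
eef_rot: [180.0, -0.0, -90.1]
contact_force: [0.9, -1.6, 0.3]
gripper_width: 0.0877
gripper_force: 0.0
```

Request:
{"op": "apply_moves", "data": {"targets": [{"dp": [0, 0, 0], "yaw": 0}, {"dp": [0, 0, 0], "yaw": 0}, {"dp": [0, 0, 0], "yaw": 0}, {"dp": [0, 0, 0], "yaw": 0}, {"dp": [0, 0, 0], "yaw": 0}, {"dp": [0, 0, 0], "yaw": 0}, {"dp": [0, 0, 0], "yaw": 0}, {"dp": [0, 0, 0], "yaw": 0}, {"dp": [0, 0, 0], "yaw": 0}, {"dp": [0, 0, 0], "yaw": 0}], "grip": 1, "squeeze": 12}}

```text
time_s: 3.4
tcp_pos: [0.4981, -0.1243, 0.0305]
eef_rot: [180.0, -0.0, -90.0]
contact_force: [0.1, 0.2, 0.5]
gripper_width: 0.0311
gripper_force: 12.0
```

Request:
{"op": "apply_moves", "data": {"targets": [{"dp": [0, 0, 0.02], "yaw": 0}, {"dp": [0, 0, 0.05], "yaw": 0}, {"dp": [0, 0, 0.08], "yaw": 0}, {"dp": [0.0, 0.02, 0.11], "yaw": 0}, {"dp": [0.015, 0.045, 0.135], "yaw": 0}, {"dp": [0.03, 0.08, 0.155], "yaw": 0}, {"dp": [0.045, 0.115, 0.17], "yaw": 0}, {"dp": [0.06, 0.15, 0.18], "yaw": 0}, {"dp": [0.075, 0.185, 0.19], "yaw": 0}, {"dp": [0.085, 0.22, 0.194], "yaw": 0}, {"dp": [0.095, 0.25, 0.194], "yaw": 0}, {"dp": [0.105, 0.275, 0.194], "yaw": 0}, {"dp": [0.105, 0.29, 0.194], "yaw": 0}, {"dp": [0.105, 0.296, 0.194], "yaw": 0}, {"dp": [0.105, 0.296, 0.194], "yaw": 0}, {"dp": [0.105, 0.296, 0.194], "yaw": 0}, {"dp": [0.105, 0.296, 0.194], "yaw": 0}]}}

```text
time_s: 4.82
tcp_pos: [0.6028, 0.1707, 0.2246]
eef_rot: [180.0, -0.0, -90.1]
contact_force: [-0.8, -1.1, -1.0]
gripper_width: 0.0309
gripper_force: 12.0
```

```bash
python3 - <<'E'
from h import *
import pickle
s,c=wrist(); pickle.dump((s,c),open('w2.pkl','wb')); print(s['time_s'],s['tcp_pos'],s['eef_rot'],s['gripper_width'])
cv2.imwrite('pics/w2.png',c['image'][...,::-1])
print(proj(c,[.6014,.17,.045]))
E
```

```text
4.8167 [0.60277338 0.17065178 0.22459589] [ 1.79984654e+02 -1.10795024e-02 -9.00705592e+01] 0.030875211185325782
[328.05807897 221.64457035]
```

View pics/w2.png

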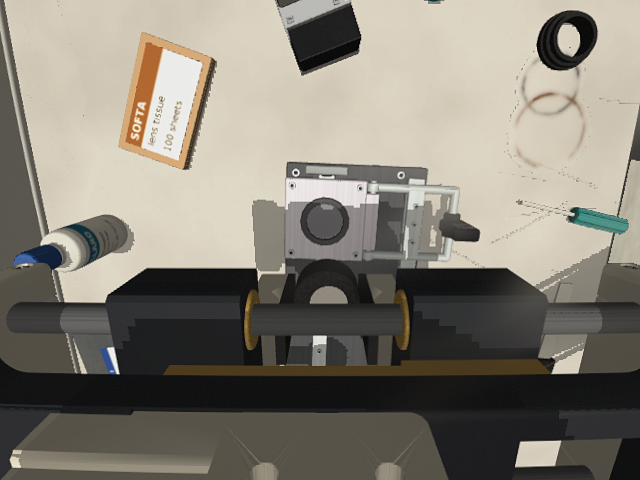

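The view shows the nest ring at (325,221), the puck in hand at (328,285), the lug at (460,228) and the strip at (415,225). Now I measure the nest, the puck in hand and the rail's yaw.

```bash
python3 - <<'E'
from h import *
import pickle
s,c=pickle.load(open('w2.pkl','rb')); g=cv2.cvtColor(c['image'],cv2.COLOR_RGB2GRAY)
print(g[221,285:370].tolist()); print(g[190:255,325].tolist())
print('hand',g[255:305,328].tolist()); print(g[285,285:375].tolist())
for th in (40,55,70):
    m=(g<th).astype(np.uint8); m2=np.zeros_like(m); m2[192:252,295:355]=m[192:252,295:355]
    cs,_=cv2.findContours(m2,cv2.RETR_EXTERNAL,cv2.CHAIN_APPROX_NONE); k=max(cs,key=cv2.contourArea)
    e=cv2.fitEllipse(k); print(th,'nest',e,onplane(c,*e[0],.045).round(4))
P=cloud(c)
print('carr z',P[185:190,310:350,2].mean(),'hand',P[270:276,325:331].reshape(-1,3).mean(0), 'lug',np.nanmean(P[222:230,455:465].reshape(-1,3),0))
E
```

```text
[123, 142, 142, 142, 138, 140, 143, 146, 142, 139, 140, 145, 140, 142, 140, 73, 49, 54, 56, 53, 51, 58, 88, 86, 85, 85, 86, 84, 86, 85, 85, 85, 86, 85, 85, 85, 85, 85, 85, 85, 85, 85, 85, 85, 85, 85, 86, 85, 86, 85, 86, 85, 86, 85, 86, 87, 86, 76, 38, 54, 56, 54, 53, 63, 117, 138, 139, 138, 141, 143, 139, 138, 138, 137, 133, 134, 137, 140, 134, 115, 133, 140, 140, 140, 139]
[230, 230, 229, 229, 230, 232, 224, 148, 57, 92, 98, 93, 85, 83, 123, 149, 146, 144, 147, 121, 84, 87, 87, 87, 86, 85, 86, 86, 86, 86, 85, 85, 86, 85, 85, 85, 85, 84, 85, 84, 85, 84, 84, 85, 85, 84, 84, 88, 67, 34, 50, 62, 59, 56, 50, 110, 143, 141, 140, 140, 141, 140, 140, 140, 140]
hand [138, 138, 140, 108, 35, 29, 30, 30, 33, 32, 33, 32, 32, 32, 31, 33, 37, 38, 39, 41, 39, 38, 37, 38, 38, 34, 37, 39, 38, 39, 35, 114, 145, 139, 138, 138, 139, 137, 138, 137, 137, 138, 138, 138, 138, 138, 138, 142, 104, 44]
[22, 26, 24, 25, 23, 25, 26, 26, 25, 28, 41, 30, 26, 29, 34, 38, 37, 38, 38, 39, 36, 34, 35, 35, 35, 37, 38, 37, 38, 35, 34, 35, 31, 34, 34, 34, 31, 33, 32, 33, 36, 36, 36, 35, 32, 32, 33, 31, 30, 34, 32, 32, 32, 32, 34, 32, 33, 36, 33, 35, 34, 34, 36, 34, 31, 31, 33, 34, 32, 29, 25, 26, 32, 30, 22, 22, 22, 22, 22, 21, 23, 22, 17, 33, 69, 82, 84, 85, 83, 83]
40 nest ((325.8362731933594, 238.99996948242188), (0.0009611363639123738, 4.177837371826172), 90.00656127929688) [0.6035 0.187  0.045 ]
55 nest ((324.131103515625, 219.6999969482422), (42.5217399597168, 45.24592590332031), 26.742231369018555) [0.6051 0.1681 0.045 ]
70 nest ((324.1895446777344, 221.63035583496094), (41.59236145019531, 44.535133361816406), 95.65159606933594) [0.6051 0.17   0.045 ]
carr z 0.03818758218172284 hand [0.60273124 0.15666974 0.21285875] lug [0.48220725 0.17013447 0.06044097]
```

```bash
python3 - <<'E'
from h import *
import pickle
s,c=pickle.load(open('w2.pkl','rb')); g=cv2.cvtColor(c['image'],cv2.COLOR_RGB2GRAY); tz=s['tcp_pos'][2]
# puck in hand: near edge at several columns -> circle points on the plane of its underside
pts=[]
for u in range(316,342,2):
    col=g[250:275,u].astype(int); i=np.argmin(np.diff(col)); v=250+i+.5+.2
    pts.append(onplane(c,u,v,tz-.0309)[:2])
pts=np.array(pts); print('edge',pts.round(4).tolist())
from scipy.optimize import least_squares
f=least_squares(lambda p:np.hypot(*(pts-p).T)-.016,pts.mean(0)+[0,.016]); print('hand puck',f.x,f.cost,'minus tcp',f.x-s['tcp_pos'][:2])
lab=(g[280:302,310:350]>100); vv,uu=np.nonzero(lab); print('label rows',[(int(v)+280,int(uu[vv==v].min())+310,int(uu[vv==v].max())+310) for v in np.unique(vv)][::4])
for v in(290,296,300):
    q=np.nonzero(lab[v-280])[0]; print(onplane(c,(q.min()+q.max())/2+310,v,tz-.0109)[:2]-s['tcp_pos'][:2])
print('nest',onplane(c,324.2,221.5,.045))
# carriage near edge (image top), z .038 and right edge
E1=[]
for u in range(298,362,4):
    col=g[170:190,u].astype(int); i=np.argmax(np.diff(col)); E1.append(onplane(c,u,170+i+.5,.038)[:2])
E1=np.array(E1); vx,vy,x0,y0=cv2.fitLine(E1.astype(np.float32),cv2.DIST_HUBER,0,.001,.001).ravel(); print('carr edge dir (rail x) yaw',np.degrees(np.arctan2(vy,vx)),E1.round(4)[::4].tolist())
L=[]
for v in range(185,260,5):
    row=g[v,275:300].astype(int); i=np.argmax(np.diff(row)); L.append(onplane(c,275+i+.5,v,.038)[:2])
L=np.array(L); print('left edge',L.round(4)[::3].tolist()); vx,vy,x0,y0=cv2.fitLine(L.astype(np.float32),cv2.DIST_HUBER,0,.001,.001).ravel(); print('yaw',np.degrees(np.arctan2(-vx,vy)) )
E
```

```text
edge [[0.6086, 0.1575], [0.6075, 0.157], [0.6065, 0.157], [0.6055, 0.1565], [0.6044, 0.1565], [0.6034, 0.1565], [0.6024, 0.1565], [0.6014, 0.1565], [0.6003, 0.157], [0.5993, 0.157], [0.5983, 0.157], [0.5972, 0.157], [0.5962, 0.157]]
hand puck [0.60239037 0.17236227] 4.2045185695861524e-07 minus tcp [-0.00038301  0.00171049]
label rows [(286, 325, 332), (290, 316, 340), (294, 313, 344), (298, 311, 346)]
[-0.00026969 -0.00559834]
[-0.00050485 -0.00255127]
[-0.00027108 -0.0005025 ]
nest [0.60504948 0.16985493 0.045     ]
carr edge dir (rail x) yaw -2.921403 [[0.6295, 0.1292], [0.6145, 0.1302], [0.5996, 0.1274], [0.5846, 0.1312]]
left edge [[0.6339, 0.1362], [0.6418, 0.1504], [0.6423, 0.1649], [0.6428, 0.1798], [0.6443, 0.195]]
yaw -1.6241275
```

Wrist and top-view differences agree, so the place pose for the TCP is (0.605, 0.168). I move above the nest, then lower slowly.

Request:
{"op": "apply_moves", "data": {"targets": [{"dp": [0.002, -0.004, -0.03], "yaw": 0}, {"dp": [0.002, -0.004, -0.06], "yaw": 0}, {"dp": [0.002, -0.004, -0.09], "yaw": 0}, {"dp": [0.002, -0.004, -0.115], "yaw": 0}, {"dp": [0.002, -0.004, -0.133], "yaw": 0}, {"dp": [0.002, -0.004, -0.143], "yaw": 0}, {"dp": [0.002, -0.004, -0.143], "yaw": 0}, {"dp": [0.002, -0.004, -0.143], "yaw": 0}, {"dp": [0.002, -0.004, -0.143], "yaw": 0}]}}

```text
time_s: 5.62
tcp_pos: [0.6061, 0.1678, 0.0832]
eef_rot: [-179.9, 0.1, -90.0]
contact_force: [1.2, 0.3, -0.7]
gripper_width: 0.0306
gripper_force: 12.0
```

Request:
{"op": "apply_moves", "data": {"targets": [{"dp": [0, 0, -0.003], "yaw": 0}, {"dp": [0, 0, -0.005], "yaw": 0}, {"dp": [0, 0, -0.007], "yaw": 0}, {"dp": [0, 0, -0.008], "yaw": 0}, {"dp": [0, 0, -0.009], "yaw": 0}, {"dp": [0, 0, -0.009], "yaw": 0}]}}

```text
time_s: 6.12
tcp_pos: [0.605, 0.1677, 0.0724]
eef_rot: [180.0, -0.0, -90.0]
contact_force: [-0.5, 0.2, -0.0]
gripper_width: 0.0311
gripper_force: 12.0
```

The underside is about 3 mm below the ring top with no contact force, so the puck is entering the nest.

Request:
{"op": "apply_moves", "data": {"targets": [{"dp": [0, 0, -0.001], "yaw": 0}, {"dp": [0, 0, -0.002], "yaw": 0}, {"dp": [0, 0, -0.003], "yaw": 0}, {"dp": [0, 0, -0.0035], "yaw": 0}, {"dp": [0, 0, -0.0035], "yaw": 0}, {"dp": [0, 0, -0.0035], "yaw": 0}]}}

```text
time_s: 6.62
tcp_pos: [0.6051, 0.1677, 0.069]
eef_rot: [180.0, -0.0, -90.0]
contact_force: [-1.7, 0.3, -0.4]
gripper_width: 0.0309
gripper_force: 12.0
```

Request:
{"op": "apply_moves", "data": {"targets": [{"dp": [0, 0, 0], "yaw": 0}, {"dp": [0, 0, 0], "yaw": 0}, {"dp": [0, 0, 0], "yaw": 0}, {"dp": [0, 0, 0], "yaw": 0}, {"dp": [0, 0, 0], "yaw": 0}], "grip": -0.4}}

```text
time_s: 7.03
tcp_pos: [0.6052, 0.1677, 0.0692]
eef_rot: [-180.0, 0.0, -90.0]
contact_force: [-0.4, -0.1, 0.3]
gripper_width: 0.0578
gripper_force: 0.0
```

Request:
{"op": "apply_moves", "data": {"targets": [{"dp": [0, 0, 0.01], "yaw": 0}, {"dp": [0, 0, 0.03], "yaw": 0}, {"dp": [0, 0, 0.06], "yaw": 0}, {"dp": [0, 0, 0.09], "yaw": 0}, {"dp": [0, 0, 0.12], "yaw": 0}, {"dp": [-0.01, -0.01, 0.145], "yaw": 0}, {"dp": [-0.03, -0.02, 0.155], "yaw": 0}, {"dp": [-0.05, -0.01, 0.156], "yaw": 0}, {"dp": [-0.06, 0, 0.156], "yaw": 0}, {"dp": [-0.06, 0, 0.156], "yaw": 0}, {"dp": [-0.06, 0, 0.156], "yaw": 0}, {"dp": [-0.06, 0, 0.156], "yaw": 0}]}}

```text
time_s: 8.03
tcp_pos: [0.5454, 0.1677, 0.2256]
eef_rot: [-180.0, 0.0, -90.0]
contact_force: [-0.3, 0.4, 0.1]
gripper_width: 0.0612
gripper_force: 0.0
```

```bash
python3 - <<'E'
from h import *
import pickle
s,c=wrist(); pickle.dump((s,c),open('w3.pkl','wb')); print(s['time_s'],s['tcp_pos'],s['eef_rot'],s['gripper_width'])
t=cams.capture('top'); pickle.dump(t,open('top2.pkl','wb'))
P=cloud(c); u,v=proj(c,[.605,.1695,.058]).astype(int); print(u,v,P[v-6:v+7:3,u-12:u+13:4,2].round(4).tolist())
a=c['image']; b=cv2.resize(t['image'][165:265,140:300],(640,400),interpolation=cv2.INTER_CUBIC)
M=np.zeros((600,800,3),np.uint8); M[:290,:640]=a[:290]; M[295:595,:640]=b[100:400]
cv2.imwrite('pics/m3.png',M[...,::-1])
E
```

```text
8.0333 [0.5454171  0.16772203 0.22561199] [-1.79964556e+02  1.11829438e-02 -9.00056782e+01] 0.06119237192223897
261 227 [[0.0576, 0.0581, 0.0574, 0.0556, 0.0563, 0.0574, 0.0576], [0.0568, 0.0575, 0.0584, 0.0577, 0.0578, 0.0582, 0.0558], [0.058, 0.0572, 0.058, 0.0575, 0.0581, 0.0562, 0.0579], [0.0566, 0.0562, 0.0583, 0.0575, 0.0562, 0.0582, 0.057], [0.0571, 0.0559, 0.0573, 0.0575, 0.058, 0.0569, 0.0568]]
```

View pics/m3.png

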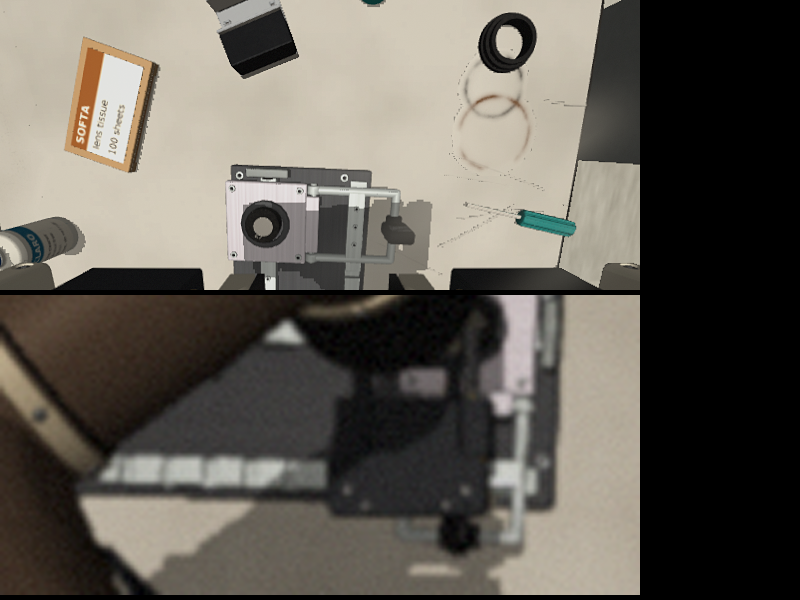

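The puck is seated in the nest, with its top at about 57.5 mm and flat. Next I measure the strip notches, the lens axis, the rail's yaw and the lug.

```bash
python3 - <<'E'
from h import *
import pickle
t=pickle.load(open('top.pkl','rb')); s,c=pickle.load(open('w3.pkl','rb'))
pp=2000
# yaw: front edge of plate/strip from rectified z=.023 image over y .2-.44
G=cv2.cvtColor(ground(t,.48,.70,.05,.47,.023),cv2.COLOR_RGB2GRAY)
X=lambda i:.70-i/pp; Y=lambda j:.47-j/pp
for name,x0,x1 in(('strip',.50,.56),('guide',.58,.66)):
    pts=[]
    for y in np.arange(.23,.42,.004):
        j=int((.47-y)*pp); i0,i1=int((.70-x1)*pp),int((.70-x0)*pp); col=cv2.GaussianBlur(G,(9,9),0)[i0:i1,j].astype(float)
        w=np.clip(col-110,0,None) if name=='guide' else np.clip(col-100,0,None)*(col<999)
        k=np.diff(col); up=np.argmax(k) # first rise going toward front
        pts.append((X(i0+up+.5),y))
    pts=np.array(pts,np.float32); vx,vy,a,b=cv2.fitLine(pts,cv2.DIST_HUBER,0,.0005,.001).ravel()
    if vy<0: vx,vy=-vx,-vy
    print(name,'yaw',np.degrees(np.arctan2(-vx,vy)),a,b,np.abs((pts[:,0]-a)*vy-(pts[:,1]-b)*vx).round(4).tolist()[::6])
lug=cloud(c); m=(lug[...,2]>.066)&(lug[...,2]<.08)&(lug[...,0]>.45)&(lug[...,0]<.51)&(lug[...,1]>.14)&(lug[...,1]<.2)
q=lug[m]; print('lug top w3',len(q),np.median(q,0),q.min(0),q.max(0)); print(cv2.minAreaRect(q[:,:2].astype(np.float32)))
A=ground(t,.48,.70,.10,.47,.023); B=ground(t,.52,.68,.22,.40,.213)
M=np.zeros((600,800,3),np.uint8); M[:440,:740]=A; cv2.imwrite('pics/m4.png',M[...,::-1])
cv2.imwrite('pics/m4.png',np.vstack([A[...,::-1],np.pad(B[:160,:,::-1],((0,0),(0,380),(0,0)))]))
E
```

```text
strip yaw 7.728267 0.5144 0.32 [0.003800000064074993, 9.999999747378752e-05, 0.004600000102072954, 0.008799999952316284, 0.012199999764561653, 0.007499999832361937, 0.00279999990016222, 0.00039999998989515007]
guide yaw -2.2628253 0.61654997 0.33 [0.0003000000142492354, 0.0003000000142492354, 0.000699999975040555, 0.00019999999494757503, 0.0006000000284984708, 0.0015999999595806003, 0.0005000000237487257, 0.0005000000237487257]
lug top w3 360 [0.48116861 0.1744857  0.07339148] [0.46843243 0.16901757 0.06602571] [0.49210349 0.18153107 0.07567551]
((0.4803614020347595, 0.17502368986606598), (0.02361884154379368, 0.012485073879361153), 1.742846965789795)Traceback (most recent call last):
  File "<stdin>", line 22, in <module>
    return _nx.concatenate(arrs, 0, dtype=dtype, casting=casting)
           ~~~~~~~~~~~~~~~^^^^^^^^^^^^^^^^^^^^^^^^^^^^^^^^^^^^^^^
ValueError: all the input array dimensions except for the concatenation axis must match exactly, but along dimension 1, the array at index 0 has size 740 and the array at index 1 has size 741
```

View pics/m4.png

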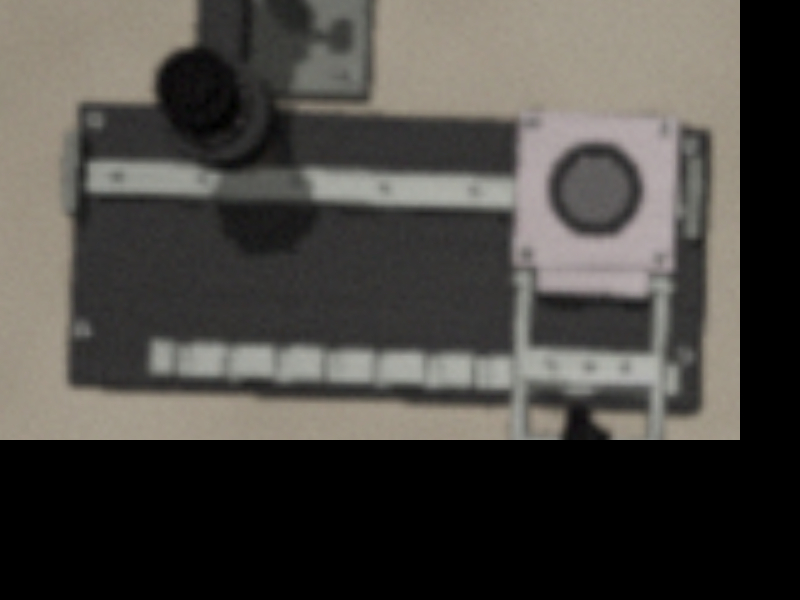

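The rectified view shows the guide running (90,178) to (510,195), so the rail's yaw is about -2.3°. That matches nest-to-lug in the wrist view. Next is a view of the strip with the gripper turned for the lug.

Request:
{"op": "apply_moves", "data": {"targets": [{"dp": [-0.005, 0.02, 0.015], "yaw": -7}, {"dp": [-0.015, 0.05, 0.015], "yaw": -14}, {"dp": [-0.02, 0.07, 0.015], "yaw": -21}, {"dp": [-0.025, 0.085, 0.015], "yaw": -28}, {"dp": [-0.025, 0.085, 0.015], "yaw": -35}, {"dp": [-0.025, 0.085, 0.015], "yaw": -42}, {"dp": [-0.025, 0.085, 0.015], "yaw": -49}, {"dp": [-0.025, 0.085, 0.015], "yaw": -56}, {"dp": [-0.025, 0.085, 0.015], "yaw": -63}, {"dp": [-0.025, 0.085, 0.015], "yaw": -70}, {"dp": [-0.025, 0.085, 0.015], "yaw": -77}, {"dp": [-0.025, 0.085, 0.015], "yaw": -84}, {"dp": [-0.025, 0.085, 0.015], "yaw": -90}, {"dp": [-0.025, 0.085, 0.015], "yaw": -92.3}, {"dp": [-0.025, 0.085, 0.015], "yaw": -92.3}, {"dp": [-0.025, 0.085, 0.015], "yaw": -92.3}]}}

```text
time_s: 9.47
tcp_pos: [0.5205, 0.2525, 0.2397]
eef_rot: [-180.0, -0.0, 177.7]
contact_force: [-0.0, 0.1, -0.6]
gripper_width: 0.0613
gripper_force: 0.0
```

```bash
python3 - <<'E'
from h import *
import pickle
s,c=wrist(); pickle.dump((s,c),open('w4.pkl','wb')); print(s['time_s'],s['tcp_pos'],s['eef_rot'],s['joints'])
t=pickle.load(open('top.pkl','rb'))
cv2.imwrite('pics/w4.png',np.vstack([c['image'][90:290],cv2.resize(ground(t,.54,.66,.22,.38,.213,2000),(640,300))[:300]])[...,::-1])
# lens tube top in top view
G=cv2.cvtColor(ground(t,.54,.66,.22,.38,.213),cv2.COLOR_RGB2GRAY)
for th in(22,26,30):
    m=(cv2.GaussianBlur(G,(5,5),0)<th).astype(np.uint8); cs,_=cv2.findContours(m,cv2.RETR_EXTERNAL,cv2.CHAIN_APPROX_NONE)
    for k in sorted(cs,key=cv2.contourArea)[-2:]:
        (j,i),rad=cv2.minEnclosingCircle(k); print(th,cv2.contourArea(k),'x',.66-i/2000,'y',.38-j/2000,'r',rad/2000)
P=cloud(t); m=(P[...,2]>.195)&(P[...,2]<.225)&(P[...,0]>.54)&(P[...,0]<.66)&(P[...,1]>.26)&(P[...,1]<.36); q=P[m]; print('tube top cloud',len(q),q.mean(0),q.min(0),q.max(0))
E
```

```text
9.4667 [0.52045299 0.25245051 0.23968825] [-1.79966132e+02 -2.69860089e-02  1.77733397e+02] [ 4.52425746e+01  1.18861480e+01 -1.25500357e+01  3.26992062e-03
 -6.56070187e+01 -1.37510521e+02]
22 473.5 x 0.5820000000000001 y 0.29925 r 0.015757984161376953
22 3850.5 x 0.6019532775878906 y 0.32108894729614257 r 0.01954697036743164
26 745.0 x 0.5820000000000001 y 0.2995 r 0.016800346374511718
26 4162.0 x 0.6007822341918946 y 0.3198150634765625 r 0.021284616470336915
30 1745.5 x 0.5517500000000001 y 0.2925 r 0.020513765335083006
30 4485.5 x 0.60075 y 0.31925000000000003 r 0.02182033920288086
tube top cloud 227 [0.60608954 0.32421756 0.2074138 ] [0.58909005 0.30803456 0.19508876] [0.62471506 0.34392047 0.21730491]
```

View pics/w4.png

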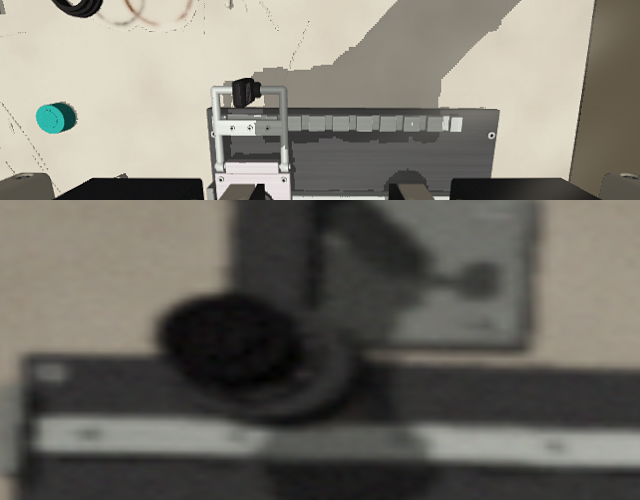

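The upper strip shows the teeth from column 309 to 462 at row 124, with the lug at (243,93). The lower half shows the tube top at about y 0.3225. Now I take strip profiles in rail axes and cross-check the lens against the scene camera's ranges.

```bash
python3 - <<'E'
from h import *
import pickle
from scipy.optimize import least_squares
a=np.radians(-2.3); ex=np.array([np.cos(a),np.sin(a)]); ey=np.array([-np.sin(a),np.cos(a)])
s,c=pickle.load(open('w4.pkl','rb')); t=pickle.load(open('top.pkl','rb')); sc=pickle.load(open('scene.pkl','rb'))
# strip profile: points lug + dx*ex + y*ey ; strip is 64 mm front of rail origin = 39+... => nest -25-64 => 89 mm front of nest, lug 125 => strip 36 behind lug
def prof(c,nest,z,off,ys):
    out=[]
    for y in ys:
        v=[]
        for d in np.arange(-.003,.0031,.001):
            p=nest+ex*(off+d)+ey*y; u=proj(c,[p[0],p[1],z]); v.append(cv2.getRectSubPix(cv2.cvtColor(c['image'],cv2.COLOR_RGB2GRAY),(1,1),tuple(map(float,u)))[0,0])
        out.append(int(np.mean(v)))
    return out
ys=np.arange(.04,.245,.001)
print('w4',prof(c,np.array([.605,.1699]),.023,-.089,ys))
print('top',prof(t,np.array([.6014,.1701]),.023,-.089,ys))
# lug in w4
L=cloud(c); m=(L[...,2]>.066)&(L[...,2]<.08)&(L[...,0]>.45)&(L[...,0]<.51)&(L[...,1]>.13)&(L[...,1]<.21); q=L[m]; print('lug w4',np.median(q,0),cv2.minAreaRect(q[:,:2].astype(np.float32)))
for n,cc in(('scene',sc),('top',t)):
    P=cloud(cc)
    for z0,z1 in((.105,.14),(.175,.21)):
        m=(P[...,2]>z0)&(P[...,2]<z1)&(np.abs(P[...,0]-.605)<.04)&(np.abs(P[...,1]-.325)<.06); q=P[m][:,:2]
        if len(q)<20: continue
        f=least_squares(lambda p:np.hypot(*(q-p[:2]).T)-p[2],[.605,.325,.018],loss='soft_l1',f_scale=.001); print(n,z0,len(q),f.x,np.median(abs(f.fun)),q.min(0),q.max(0))
    m=(P[...,2]>.036)&(P[...,2]<.042)&(np.abs(P[...,0]-.605)<.06)&(np.abs(P[...,1]-.17)<.06); q=P[m][:,:2]
    print(n,'carriage top',len(q),cv2.minAreaRect(q.astype(np.float32)))
E
```

```text
w4 [144, 144, 144, 144, 145, 145, 145, 145, 145, 146, 147, 145, 109, 120, 137, 136, 136, 136, 135, 137, 143, 151, 145, 145, 145, 146, 146, 146, 146, 146, 146, 146, 146, 146, 147, 147, 146, 135, 129, 137, 136, 136, 137, 136, 129, 112, 149, 147, 147, 147, 146, 146, 146, 147, 147, 147, 146, 147, 147, 147, 147, 145, 137, 128, 136, 136, 135, 136, 137, 130, 96, 143, 148, 147, 147, 147, 146, 146, 146, 146, 146, 146, 146, 146, 145, 145, 146, 142, 134, 136, 135, 135, 136, 131, 103, 107, 137, 147, 145, 145, 144, 144, 144, 144, 144, 144, 143, 143, 142, 142, 143, 140, 130, 132, 134, 134, 134, 132, 118, 99, 108, 138, 144, 142, 141, 141, 141, 140, 157, 170, 143, 139, 140, 140, 140, 140, 138, 133, 131, 134, 134, 134, 130, 110, 88, 113, 138, 141, 140, 140, 140, 140, 140, 140, 140, 140, 140, 140, 140, 138, 145, 185, 200, 202, 205, 206, 209, 163, 107, 89, 152, 200, 207, 205, 205, 207, 206, 208, 211, 214, 213, 203, 129, 103, 102, 103, 103, 103, 103, 103, 103, 102, 103, 103, 102, 102, 102, 102, 102, 101, 101, 101, 101, 100, 100]
top [144, 146, 155, 164, 169, 172, 173, 171, 168, 165, 162, 158, 155, 153, 
[... 999 characters left out ...]
17585012316703796), (0.013112462125718594, 0.023963388055562973), 86.93646240234375)
scene 0.105 169 [0.61424582 0.32484186 0.01656348] 0.0011585427435515522 [0.59847391 0.30313048] [0.63076708 0.32703553]
scene 0.175 214 [0.61254429 0.32361598 0.01574886] 0.001401230245098417 [0.59543899 0.30334103] [0.62974236 0.33746351]
scene carriage top 447 ((0.6000902652740479, 0.16583073139190674), (0.08298596739768982, 0.09056177735328674), 87.25556945800781)
top 0.175 205 [0.60735376 0.32507553 0.01583066] 0.0015537140533784417 [0.58909005 0.30552047] [0.62471506 0.34392047]
top carriage top 733 ((0.5919172763824463, 0.16540798544883728), (0.09121622890233994, 0.0937095656991005), 89.2645492553711)
```

The notches sit at carriage displacements of about 56+25k mm from the start. The lens is at about 155 mm, so the 156 mm notch is the one. I go to the lug.

Request:
{"op": "apply_moves", "data": {"targets": [{"dp": [-0.015, -0.03, -0.02], "yaw": 0}, {"dp": [-0.03, -0.055, -0.05], "yaw": 0}, {"dp": [-0.04, -0.07, -0.08], "yaw": 0}, {"dp": [-0.04, -0.079, -0.11], "yaw": 0}, {"dp": [-0.04, -0.079, -0.13], "yaw": 0}, {"dp": [-0.04, -0.079, -0.15], "yaw": 0}, {"dp": [-0.04, -0.079, -0.163], "yaw": 0}, {"dp": [-0.04, -0.079, -0.172], "yaw": 0}, {"dp": [-0.04, -0.079, -0.172], "yaw": 0}, {"dp": [-0.04, -0.079, -0.172], "yaw": 0}], "grip": 0}}

```text
time_s: 10.35
tcp_pos: [0.4803, 0.1737, 0.0681]
eef_rot: [-180.0, -0.0, 177.7]
contact_force: [-0.2, -0.4, -0.5]
gripper_width: 0.044
gripper_force: 0.0
```

Request:
{"op": "apply_moves", "data": {"targets": [{"dp": [0, 0, 0], "yaw": 0}, {"dp": [0, 0, 0], "yaw": 0}, {"dp": [0, 0, 0], "yaw": 0}, {"dp": [0, 0, 0], "yaw": 0}, {"dp": [0, 0, 0], "yaw": 0}, {"dp": [0, 0, 0], "yaw": 0}, {"dp": [0, 0, 0], "yaw": 0}], "grip": 1, "squeeze": 10}}

```text
time_s: 10.93
tcp_pos: [0.4803, 0.174, 0.0684]
eef_rot: [180.0, 0.0, 177.7]
contact_force: [-1.2, 1.6, 2.4]
gripper_width: 0.0117
gripper_force: 10.0
```

Request:
{"op": "apply_moves", "data": {"targets": [{"dp": [0.001, 0, 0.003], "yaw": 0}, {"dp": [0.0025, 0, 0.006], "yaw": 0}, {"dp": [0.004, 0, 0.009], "yaw": 0}, {"dp": [0.006, 0, 0.012], "yaw": 0}, {"dp": [0.008, 0, 0.015], "yaw": 0}, {"dp": [0.01, 0, 0.018], "yaw": 0}, {"dp": [0.0115, 0, 0.02], "yaw": 0}, {"dp": [0.0115, 0, 0.02], "yaw": 0}, {"dp": [0.0115, 0, 0.02], "yaw": 0}]}}

```text
time_s: 11.68
tcp_pos: [0.4912, 0.1732, 0.0882]
eef_rot: [-180.0, -0.0, 177.7]
contact_force: [-5.7, -0.6, 1.6]
gripper_width: 0.0118
gripper_force: 10.0
```

```bash
python3 - <<'E'
from h import *
s,c=wrist(); print(s['contact_force'],s['tcp_pos'])
P=cloud(c)
# cross rod / bail: points in front region, heights
m=(P[...,0]>.45)&(P[...,0]<.53)&(abs(P[...,1]-.174)<.05)&(P[...,2]>.03)&(P[...,2]<.1); v,u=np.nonzero(m); print(len(u),u.min(),u.max(),v.min(),v.max())
for y0 in(-.04,-.03,-.02,.02,.03,.04):
    q=P[m&(abs(P[...,1]-.174-y0)<.004)]; 
    if len(q): i=q[:,0].argsort(); print(y0,len(q),q[i][:: max(1,len(q)//6)].round(3).tolist())
E
```

```text
[-5.67963709 -0.58643286  1.64578397] [0.49124749 0.17317929 0.08821522]
4355 256 398 245 345
-0.04 28 [[0.477, 0.138, 0.052], [0.478, 0.137, 0.054], [0.479, 0.136, 0.053], [0.479, 0.136, 0.053], [0.48, 0.137, 0.055], [0.48, 0.137, 0.055], [0.481, 0.136, 0.053]]
-0.03 182 [[0.477, 0.14, 0.051], [0.477, 0.147, 0.051], [0.478, 0.14, 0.055], [0.479, 0.143, 0.056], [0.48, 0.147, 0.055], [0.481, 0.144, 0.055], [0.482, 0.147, 0.055]]
-0.02 216 [[0.477, 0.153, 0.052], [0.478, 0.153, 0.053], [0.479, 0.156, 0.054], [0.48, 0.158, 0.079], [0.48, 0.157, 0.056], [0.482, 0.156, 0.056]]
0.02 188 [[0.479, 0.191, 0.053], [0.48, 0.195, 0.053], [0.48, 0.195, 0.054], [0.481, 0.193, 0.056], [0.482, 0.191, 0.056], [0.483, 0.192, 0.056], [0.486, 0.191, 0.055]]
0.03 167 [[0.479, 0.207, 0.054], [0.48, 0.207, 0.053], [0.481, 0.204, 0.054], [0.481, 0.204, 0.054], [0.482, 0.201, 0.056], [0.483, 0.202, 0.055], [0.484, 0.202, 0.056]]
0.04 18 [[0.481, 0.21, 0.051], [0.482, 0.211, 0.053], [0.482, 0.21, 0.055], [0.483, 0.211, 0.054], [0.483, 0.21, 0.055], [0.485, 0.21, 0.055]]
```

Request:
{"op": "apply_moves", "data": {"targets": [{"dp": [-0.001, 0.002, 0], "yaw": 0}, {"dp": [-0.001, 0.005, 0], "yaw": 0}, {"dp": [-0.0005, 0.01, 0], "yaw": 0}, {"dp": [-0.0005, 0.015, 0], "yaw": 0}, {"dp": [-0.0005, 0.015, 0], "yaw": 0}]}}

```text
time_s: 12.15
tcp_pos: [0.4918, 0.1901, 0.0882]
eef_rot: [179.9, 0.1, 177.7]
contact_force: [2.2, 1.6, -4.8]
gripper_width: 0.0119
gripper_force: 10.0
```

The rod top is at 56 mm, so the bar is up. I slide the rest of the way.

Request:
{"op": "apply_moves", "data": {"targets": [{"dp": [0.0002, 0.005, 0], "yaw": 0}, {"dp": [0.0005, 0.013, 0], "yaw": 0}, {"dp": [0.001, 0.024, 0], "yaw": 0}, {"dp": [0.0014, 0.036, 0], "yaw": 0}, {"dp": [0.002, 0.048, 0], "yaw": 0}, {"dp": [0.0024, 0.06, 0], "yaw": 0}, {"dp": [0.003, 0.072, 0], "yaw": 0}, {"dp": [0.0034, 0.084, 0], "yaw": 0}, {"dp": [0.004, 0.096, 0], "yaw": 0}, {"dp": [0.0044, 0.108, 0], "yaw": 0}, {"dp": [0.0048, 0.119, 0], "yaw": 0}, {"dp": [0.0052, 0.128, 0], "yaw": 0}, {"dp": [0.0055, 0.135, 0], "yaw": 0}, {"dp": [0.0056, 0.139, 0], "yaw": 0}, {"dp": [0.0057, 0.141, 0], "yaw": 0}, {"dp": [0.0057, 0.141, 0], "yaw": 0}, {"dp": [0.0057, 0.141, 0], "yaw": 0}, {"dp": [0.0057, 0.141, 0], "yaw": 0}]}}

```text
time_s: 13.65
tcp_pos: [0.4978, 0.3308, 0.0881]
eef_rot: [179.9, 0.1, 177.7]
contact_force: [5.3, 0.5, -8.3]
gripper_width: 0.0122
gripper_force: 10.0
```

Request:
{"op": "apply_moves", "data": {"targets": [{"dp": [-0.002, 0, -0.003], "yaw": 0}, {"dp": [-0.004, 0, -0.006], "yaw": 0}, {"dp": [-0.005, 0, -0.008], "yaw": 0}, {"dp": [-0.005, 0, -0.008], "yaw": 0}, {"dp": [-0.005, 0, -0.008], "yaw": 0}]}}

```text
time_s: 14.07
tcp_pos: [0.492, 0.3302, 0.08]
eef_rot: [180.0, 0.0, 177.7]
contact_force: [5.0, 1.4, -5.6]
gripper_width: 0.0118
gripper_force: 10.0
```

Request:
{"op": "apply_moves", "data": {"targets": [{"dp": [0, 0, 0], "yaw": 0}, {"dp": [0, 0, 0], "yaw": 0}, {"dp": [0, 0, 0], "yaw": 0}, {"dp": [0, 0, 0], "yaw": 0}, {"dp": [0, 0, 0], "yaw": 0}, {"dp": [0, 0, 0], "yaw": 0}, {"dp": [0, 0, 0], "yaw": 0}, {"dp": [0, 0, 0], "yaw": 0}, {"dp": [0, 0, 0], "yaw": 0}, {"dp": [0, 0, 0], "yaw": 0}], "grip": 0.3}}

```text
time_s: 14.9
tcp_pos: [0.4918, 0.3296, 0.08]
eef_rot: [-180.0, -0.0, 177.7]
contact_force: [0.4, 0.9, -0.4]
gripper_width: 0.0308
gripper_force: 0.0
```

```bash
cat > rod.py <<'E'
from h import *
import sys
s,c=wrist(); print(s['time_s'],s['contact_force'],s['tcp_pos'],s['gripper_width'])
P=cloud(c); y=s['tcp_pos'][1]
for y0 in(-.028,.028):
    q=P[(P[...,0]>.455)&(P[...,0]<.51)&(abs(P[...,1]-y-y0)<.007)&(P[...,2]>.025)&(P[...,2]<.07)]
    q=q[q[:,2]>np.percentile(q[:,2],50)] if len(q) else q
    print('rod',y0,len(q),np.median(q,0).round(4) if len(q) else '', np.percentile(q[:,2],90) if len(q) else '')
E
python3 rod.py
```

```text
14.9 [ 0.39263172  0.85296224 -0.40328211] [0.49179856 0.32963851 0.0800391 ] 0.03077525114468403
rod -0.028 259 [0.4835 0.3027 0.0367] 0.06838950226477014
rod 0.028 251 [0.4826 0.3567 0.0629] 0.06865889613119859
```

Request:
{"op": "apply_moves", "data": {"targets": [{"dp": [0, 0, 0.01], "yaw": 0}, {"dp": [0, 0, 0.03], "yaw": 0}, {"dp": [0.005, 0, 0.06], "yaw": 0}, {"dp": [0.015, 0, 0.09], "yaw": 0}, {"dp": [0.025, 0, 0.12], "yaw": 0}, {"dp": [0.035, 0, 0.145], "yaw": 0}, {"dp": [0.035, 0, 0.16], "yaw": 0}, {"dp": [0.035, 0, 0.16], "yaw": 0}, {"dp": [0.035, 0, 0.16], "yaw": 0}, {"dp": [0.035, 0, 0.16], "yaw": 0}]}}

```text
time_s: 15.78
tcp_pos: [0.5263, 0.3293, 0.2397]
eef_rot: [-180.0, -0.0, 177.7]
contact_force: [-0.1, -0.2, -0.2]
gripper_width: 0.0305
gripper_force: 0.0
```

```bash
python3 - <<'E'
from h import *
import pickle
s,c=wrist(); pickle.dump((s,c),open('w5.pkl','wb')); print(s['time_s'],s['tcp_pos'])
L=cloud(c); m=(L[...,2]>.064)&(L[...,2]<.1)&(L[...,0]>.455)&(L[...,0]<.51)&(abs(L[...,1]-.331)<.03); q=L[m]; print('lug',len(q),np.median(q,0),np.percentile(q[:,2],[10,50,90]),cv2.minAreaRect(q[:,:2].astype(np.float32)))
for y0 in(-.025,.025):
    q=L[(L[...,0]>.465)&(L[...,0]<.505)&(abs(L[...,1]-.331-y0)<.005)&(L[...,2]>.02)&(L[...,2]<.07)]; print('rod z',len(q),np.percentile(q[:,2],[50,90]) if len(q) else '')
sc=cams.capture('scene'); 
v,u=140,300
b=cv2.resize(sc['image'][120:260,310:450],(400,400),interpolation=cv2.INTER_CUBIC)
u,v=proj(c,[.49,.331,.05]).astype(int); print(u,v)
a=cv2.resize(c['image'][v-70:v+70,u-70:u+70],(400,400),interpolation=cv2.INTER_CUBIC)
cv2.imwrite('pics/m5.png',np.hstack([a,b])[...,::-1])
E
```

```text
15.7833 [0.52628096 0.32934685 0.23974776]
lug 390 [0.48665769 0.33057449 0.07342817] [0.07056498 0.07342817 0.07456798] ((0.4872377812862396, 0.33058324456214905), (0.012566305696964264, 0.023965246975421906), 87.66633605957031)
rod z 83 [0.03543694 0.03668213]
rod z 107 [0.0351601  0.03663965]
326 182
```

View pics/m5.png

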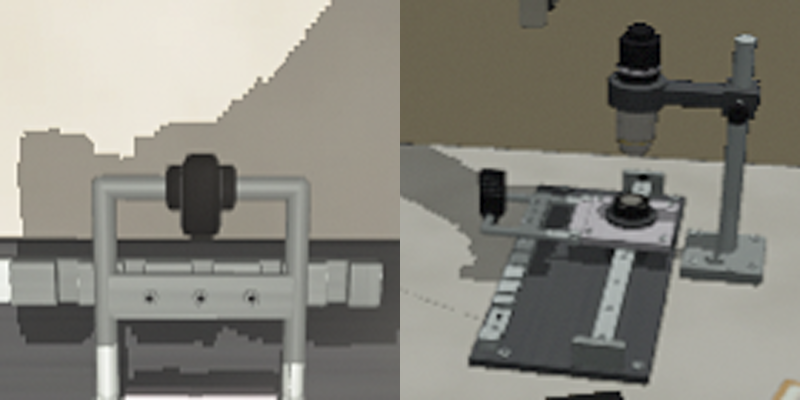

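The view shows the lug upright at (200,195), its top at 73.4 mm, the same as when it was fully down. The bolt is therefore in the notch. The puck sits in the nest under the lens at (630,210), and the gripper is clear. I hand in.

```bash
python3 -c "
from plant import r
print(r.close_job())"
```

```text
the job is handed in; nothing more can be done
None
```

The job is handed in. The puck is in the nest, the bar is down in the notch at about 156 mm of travel, within about 4 mm of the measured lens axis, and the gripper is clear; no verdict came back.

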